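# Fetch the filter bin from behind the wipes canister

### The arm

A 6-joint arm with a two-finger parallel gripper is mounted at the origin on the work surface. World frame = base frame: x ahead of the robot, y to its left, z up, the work surface at z = 0. Lengths are in m, angles in degrees, forces in N, time in s.
With the tool pointing down it reaches from about 0.25 to 0.725 m from the base axis. Payload 9.7 kg.
Tool frame: the origin (TCP) lies midway between the tips of the shut fingers; the grasp point (between the pads) lies 19 mm behind it; z points along the fingers, y is the line along which they close (so a half turn about z gives the same grasp; the last joint's range is limited). The gripper opens to 85 mm and grips with 20 to 120 N. Pads are 22 mm wide; open, the fingers measure 114 mm over their backs; the gripper's body (76 mm by 85 mm) begins 54 mm behind the grasp point. The pads swing forward as they close: fully open they stand 13 mm farther back than shut.
Start: joints at [-66.349, 4.979, 10.078, 95.1, 0, 90], TCP at [0.221, -0.504, 0.231] pointing down, gripper open.
Joint ranges: [-179.16, 179.16], [-48.56, 103.87], [-65.8, 70.77], [-126.05, 130.52], [-82.76, 87.17], [-180, 180]. Speed limits (degrees/s): [127.2, 127.2, 147.25, 180, 180, 180].

### API

Orientations are given as [roll, pitch, yaw] about the fixed x, y, z axes, in that order (R = Rz(yaw) Ry(pitch) Rx(roll)).
In Python, from workcell import bot gives the robot as it stands.
- The arm moves only by the shell command python3 -m crank 'ROWS' [FORCE]. ROWS is JSON, a list of rows, each an object with "gripper": the finger opening in mm, from 0 to 85.4; "travel": the shift along the tool's x, y, z in mm, a list of three; "twist": the turn, a rotation vector about the tool's x, y, z in rad, a list of three. In form: [{"gripper": gripper, "travel": [tx, ty, tz], "twist": [rx, ry, rz]}, ...]. A call has 1 to 12 rows; each row shifts and turns the commanded pose from where the row before left it, along the tool's axes as they then stand; what a row does not reach is not made up. A row lasts 1/8 s, in which the tool goes at most 62.5 mm and 10.7 degrees, less where a joint would pass 70% of its speed; a pose out of reach is approached as far as the arm can. A call is refused whole if a number of a shift passes 62.5 or a number of a turn 0.188, either way. A call with a gripper value outside its range is refused whole. The fingers move at their own pace and stop on an object; FORCE is the grip in N (left out, the last holds). Time passes only in rows, so rows that do not move let the fingers close. It gives the time, the measured TCP pose, the force, the opening and the grip force at its end, in the units of the state.
- bot.get_obs(): the state, without advancing time (a new reading comes with each control period).
- bot.camera(name): name is "scene" or "top" or "wrist"; returns the picture (420x560x3 uint8, red, green, blue); there is no depth.
- bot.calibration(name): a dict with "vfov" (degrees; the focal length in pixels is half the picture's height over the tangent of half this angle, whatever the lens; pixels are square), "cx", "cy" (the principal point, pixels), "k1" (the pictures are not rectified: a ray, as slopes to the right and down, at radius r is drawn at 1 + k1 r^2 times it, then the intrinsics apply), "camera_from_world" (4x4, takes a point from world to camera coordinates). Camera axes: x right, y down, z forward; pixel columns grow to the right and rows downward; lengths in m; the calibration is good to about 2 mm. A picture is of the moment at which its call begins: read the wrist's pose just before it. calibration takes no time and is no camera call; for the wrist camera it gives the pose at the moment of the call.
- bot.job_done(): hands the job in; it is judged then, once.
The state is a dict: "time": time; "q": joint angles; "qd": joint speeds; "joint_efforts": joint torques, N m; "ee_pos": TCP position; "tcp_rot": TCP orientation; "wrist_force": force on the tool from outside, world axes, zero at the start; "torque": the same for the moment, N m; "opening": finger opening in m; "grasp_force": force on a finger pad.
Only numpy, scipy, OpenCV 4.12 (cv2) and the standard library are available. Lean on these libraries where they do the work, as an engineer would, in place of code of your own. Each camera call takes 0.05 s, during which the arm holds its last target. There are 200 camera calls.

### The job

Fetch the bin of breathing filters that stands in the rack behind the wipes canister: slide the canister aside, draw the bin right out of the rack and leave it upright on the open desk, then slide the canister back to its place: centred in front of the same lane as before, square and flush against the two dividers. The rack carries a sensitive analyser, so touch it only gently; keep the canister and the bin upright and leave everything else where it is.

Things in the scene. Friction and masses are not known exactly. Their poses are not given: they have to be found in the camera images.
- rack: Fixed grey rack. Origin on the desk, mid-way along the line of the divider fronts; x runs into the lanes, away from the robot, y left along the front, z up; yaw up to 0.13 rad. Four dividers, 8 mm thick, 60 mm high in front, centred at y = -147, -49, 49, 147 mm, make three lanes 90 mm wide, open in front and to the desk below. Rigid; nothing may press or knock it with over 20 N.
- rack_shelf (a point): Middle of the front lower edge of the rack's white shelf, 88 mm above the desk and 68 mm behind the divider fronts. From here back the shelf (12 mm thick, top at 100 mm, 306 mm wide) roofs the lanes, and the white analyser on it starts 4 mm further back and reaches up to 170 mm, so one cannot reach straight down there. A cross bar 164 mm behind the divider fronts stops the bins at the rear.
- canister_center (a point): Centre, 75 mm up, of the loose wipes canister: upright oblong white box with grey lid inset 3 mm, 100 mm deep (x), 112 wide (y), 150 tall, 0.55 to 0.95 kg; too wide to grasp. It starts slightly crooked in front of one lane, 8 to 14 mm off the dividers. Flush: back (+x) face on both divider fronts, centre at rack x = -50 mm. Pushed low (under 50 mm) it slides with 3 to 15 N; pushed high it may tip.
- bin_lip (a point): Middle of the top edge of the filter bin's front wall, 48 mm up, 1.5 mm behind that wall's outer face. Loose open blue bin, 130 mm long (x, into the lane), 80 wide (y), walls 3 mm, sides 48 mm high rising to 65 at the back, 0.17 to 0.35 kg. It starts in the lane behind the canister, its front wall 30 mm behind the divider fronts. Fingers can hook behind the front wall if they lean.
- bin_rear (a point): Middle of the outer face of the filter bin's rear wall, 32 mm up, 128.5 mm behind bin_lip along the bin's x. Two white disc filters stand in the bin's rear half; the 50 mm behind the front wall are empty down to the floor, 3 mm up. The bin is right out of the rack once this point and bin_lip are in front of the line of the divider fronts (rack x below 0). It slides with 1 to 4 N.
- bin_tubes_center (a point): Centre (32 mm up) of a bystander: a blue bin of the same shape and size, in one of the other lanes, with four paper mouthpiece tubes. Leave alone.
- bin_connectors_center (a point): Centre (32 mm up) of a bystander: a blue bin of the same shape and size, in one of the other lanes, with grey connectors. Leave alone.
- gel: Bystander: bottle of hand gel, 62 mm across, 165 mm tall, origin at the centre of its foot, to the left on the desk. Leave alone.
- filter: Bystander: a breathing filter standing on one port, disc 92 mm across, 82 mm tall, origin under its centre, to the left on the desk. Leave alone.
- mouse: Bystander: black computer mouse, 105 x 60 x 32 mm, origin under its centre, to the right on the desk. Leave alone.
- carton: Bystander: cardboard carton, 115 x 90 x 62 mm, origin under its centre, to the right on the desk. Leave alone.
There are look-alikes about, which are no part of the job. Leave any orange or red look-alike of the part that bears bin_lip alone.

How it is judged (in metres and radians):
On the way, in this order (a step that is already met when the one before it is completed fails the run):
1. the canister has been moved aside, at least 90 mm from where it stood, still upright (distance of canister_center from where it was at the start of the episode above 0.09 m and angle between canister_center's own z axis and vertical below 0.1 rad), for 0.2 s.
2. the filter bin is right out of the rack, in front of the dividers (x of each of bin_rear, bin_lip in the frame of rack below 0 m), for 0.2 s.
At the end, for the whole second after the job is handed in: Bin upright on the desk, middles of its front and rear walls in front of the divider fronts. Canister upright in front of its old lane (under 40 mm from its start), centred on it to 10 mm, its centre under 52.5 mm in front of the divider fronts, square to them within 0.04 rad (all of step 2 and angle between each of bin_lip, canister_center's own z axis and vertical below 0.06 rad and height (world z) of bin_lip below 0.054 m and x of canister_center in the frame of rack above -0.0525 m and angle between the x axis of canister_center and the x axis of rack, either way round below 0.04 rad and (y of canister_center in the frame of rack between -0.108 and -0.088 m or y of canister_center in the frame of rack between -0.01 and 0.01 m or y of canister_center in the frame of rack between 0.088 and 0.108 m) and distance of canister_center from where it was at the start of the episode below 0.04 m and height (world z) of canister_center below 0.08 m); the robot touches nothing.
It fails at once if the rack is knocked or pressed with more than 20 N (contact force between rack and anything else above 20 N).
It fails at once if the canister is tipped by more than 0.3 rad (angle between canister_center's own z axis and vertical above 0.3 rad).
It fails at once if the filter bin is tipped by more than 0.5 rad (angle between bin_lip's own z axis and vertical above 0.5 rad).
It fails at once if a bystander is moved by more than 20 mm (distance of any of bin_tubes_center, bin_connectors_center, gel, filter, mouse, carton from where it was at the start of the episode above 0.02 m).
It also fails if it takes over 72 s, if anything falls off the work surface, if the arm or the gripper's body presses on something with over 40 N, if the wrist force passes 120 N, or if a joint passes its speed limit or range.

## Working session

There is one attempt and no reset: what is moved stays moved. The work goes in short steps, Python scripts to look and compute and a shell command to move; the robot and the scene stay as the last step left them, time stands still between calls to the robot, and variables do not carry over. Pictures are saved under pics/ and viewed, at most 10 in all, crops included, and the job is handed in when it is done.

```bash
mkdir -p pics; ls
python3 - <<'E'
from workcell import bot
import cv2,numpy as np
o=bot.get_obs();print({k:np.round(v,3) if not isinstance(v,dict) else v for k,v in o.items()})
for n in("scene","top"):
    im=bot.camera(n);cv2.imwrite(f"pics/{n}0.png",im[:,:,::-1]);c=bot.calibration(n);print(n,{k:np.round(v,4).tolist() for k,v in c.items()})
E
```

```text
pics
{'time': np.float64(0.0), 'q': array([-6.6349e+01,  5.0110e+00,  1.0033e+01,  9.5098e+01,  1.0000e-03,
        9.0000e+01]), 'qd': array([ 0.065, -0.041, -0.026,  0.111, -0.036, -0.028]), 'joint_efforts': array([-0.0000e+00, -5.2039e+01,  4.6480e+01,  1.6000e-02,  0.0000e+00,
       -0.0000e+00]), 'ee_pos': array([ 0.221, -0.504,  0.231]), 'tcp_rot': array([-1.79924e+02, -1.00000e-03,  2.36510e+01]), 'wrist_force': array([-0.544, -0.292,  0.069]), 'torque': array([ 0.022,  0.049, -0.002]), 'grasp_force': np.float64(0.0), 'opening': np.float64(0.085)}
scene {'vfov': 51.4525, 'cx': 278.1486, 'cy': 215.4256, 'k1': -0.1292, 'camera_from_world': [[0.6838, 0.7297, 0.0011, -0.365], [0.5436, -0.5084, -0.6679, -0.2707], [-0.4868, 0.4573, -0.7442, 1.6839], [0.0, 0.0, 0.0, 1.0]]}
top {'vfov': 57.7552, 'cx': 278.3526, 'cy': 217.5241, 'k1': -0.0716, 'camera_from_world': [[0.0217, -0.9997, 0.0102, -0.038], [-0.9976, -0.0223, -0.065, 0.5666], [0.0652, -0.0088, -0.9978, 1.2556], [0.0, 0.0, 0.0, 1.0]]}
```

View pics/scene0.png

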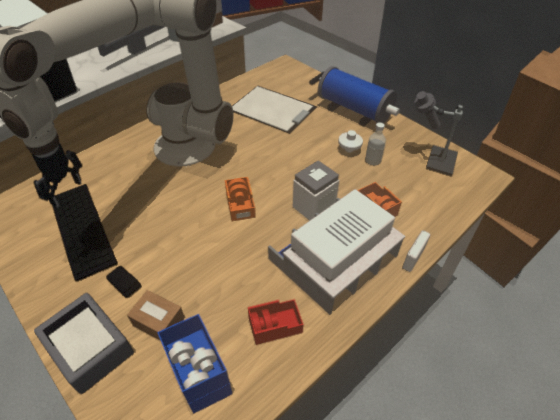

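View pics/top0.png

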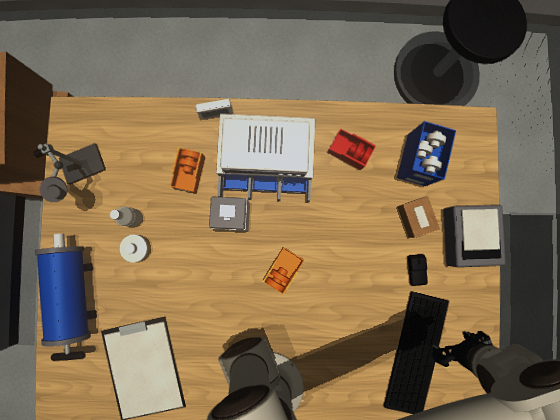

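The scene view shows the canister at about (316,190), in front of the rack's left lane. The top view puts it at (228,213), with divider fronts near row 200 at columns 249, 280 and 310. An orange look-alike lies at (283,270). I'll measure from an enlarged crop.

```bash
cat > h.py <<'E'
from workcell import bot
import cv2,numpy as np
def K(c):
    f=210/np.tan(np.radians(c["vfov"]/2));return np.array([[f,0,c["cx"]],[0,f,c["cy"]],[0,0,1.]]),np.array([c["k1"],0,0,0,0.])
def toplane(c,uv,z):
    k,d=K(c);T=np.array(c["camera_from_world"]);R=T[:3,:3];o=-R.T@T[:3,3]
    n=cv2.undistortPointsIter(np.array(uv,float).reshape(-1,1,2),k,d,None,None,(3,50,1e-9)).reshape(-1,2)
    r=np.c_[n,np.ones(len(n))]@R
    return o+r*((z-o[2])/r[:,2])[:,None]
def proj(c,P):
    k,d=K(c);T=np.array(c["camera_from_world"])
    return cv2.projectPoints(np.array(P,float).reshape(-1,1,3),cv2.Rodrigues(T[:3,:3])[0],T[:3,3],k,d)[0].reshape(-1,2)
E
python3 - <<'E'
from h import *
im=cv2.imread("pics/top0.png")
cv2.imwrite("pics/topcrop.png",cv2.resize(im[155:245,200:325],None,fx=6.4,fy=6.4,interpolation=cv2.INTER_CUBIC))
E
```

```text
(no output)
```

View pics/topcrop.png

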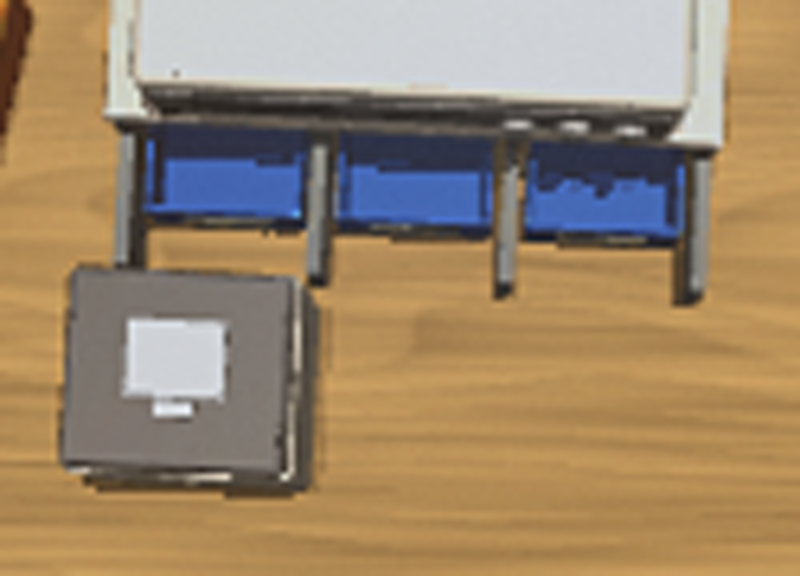

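Run:
```python
from h import *
c=bot.calibration("top")
f=lambda x,y:(200+(x+.5)/6.4-.5,155+(y+.5)/6.4-.5)
np.set_printoptions(precision=4,suppress=True)
D=toplane(c,[f(318,277),f(505,286),f(690,293)],.06);print("div fronts",D)
S=toplane(c,[f(107,116),f(722,146)],.1);print("shelf",S,np.linalg.norm(S[1]-S[0]))
v=D[0]-D[2];print("yaw div",np.arctan2(-v[0],v[1]),np.linalg.norm(v))
v=S[0]-S[1];print("yaw shelf",np.arctan2(-v[0],v[1]))
im=cv2.imread("pics/top0.png")
L=toplane(c,[f(75,268),f(296,281),f(280,470),f(65,465)],.15);print("lid",L,L.mean(0))
for i in range(4):
    d=L[(i+1)%4]-L[i];print(np.linalg.norm(d),np.arctan2(d[1],d[0]))
print("others",toplane(c,[(283,270),(187,170),(135,250),(125,215),(417,270),(418,217)],0.0)[:,:2])
# rack origin hypothesis: shelf mid & yaw
yaw=float(np.arctan2(-(S[0]-S[1])[0],(S[0]-S[1])[1]))
ex=np.array([np.cos(yaw),np.sin(yaw),0]);ey=np.array([-ex[1],ex[0],0])
print("origin from shelf",S.mean(0)-.068*ex,"from div",[D[i]-y*ey for i,y in enumerate((.049,-.049,-.147))])
```

```text
div fronts [[ 0.6265  0.0706  0.06  ]
 [ 0.624  -0.0243  0.06  ]
 [ 0.6226 -0.1184  0.06  ]]
shelf [[ 0.6995  0.1743  0.1   ]
 [ 0.6915 -0.1297  0.1   ]] 0.3040893333020593
yaw div -0.02038149818774328 0.18906481895643104
yaw shelf -0.026391007284196938
lid [[0.6178 0.179  0.15  ]
 [0.614  0.0747 0.15  ]
 [0.5249 0.0798 0.15  ]
 [0.525  0.1806 0.15  ]] [0.5704 0.1285 0.15  ]
0.1043599341076277 -1.607908551533218
0.08919127995724437 3.0849051984405875
0.10082103654550971 1.5701630531136643
0.09286985274777333 -0.017081309539749574
others [[ 0.3917 -0.0452]
 [ 0.725   0.2914]
 [ 0.447   0.4593]
 [ 0.5654  0.4994]
 [ 0.3995 -0.5031]
 [ 0.5811 -0.5063]]
origin from shelf [0.6275 0.0241 0.1   ] from div [array([0.6252, 0.0217, 0.06  ]), array([0.6253, 0.0246, 0.06  ]), array([0.6265, 0.0286, 0.06  ])]
```

The crop shows divider fronts at crop pixels (318,277), (505,286) and (690,293), and lid corners at (75,268), (296,281), (280,470) and (65,465). From these:
- **Rack:** origin about (0.626, 0.024), yaw about -0.025 rad.
- **Canister:** in the left lane (y = +98 mm), about 8 mm off the dividers, which agrees with the task description.

Next I'll move the gripper to the canister's right side and take a wrist picture there.

```bash
python3 -m crank '[{"gripper":50,"travel":[0,0,0],"twist":[0,0,-0.188]},{"gripper":50,"travel":[0,0,0],"twist":[0,0,-0.188]},{"gripper":50,"travel":[0,0,0],"twist":[0,0,-0.188]},{"gripper":50,"travel":[0,0,0],"twist":[0,0,-0.188]},{"gripper":50,"travel":[0,0,0],"twist":[0,0,-0.188]},{"gripper":50,"travel":[0,0,0],"twist":[0,0,-0.188]},{"gripper":50,"travel":[0,0,0],"twist":[0,0,0]}]'
python3 -m crank '[{"gripper":50,"travel":[48,30,0],"twist":[0,0,0]},{"gripper":50,"travel":[48,30,0],"twist":[0,0,0]},{"gripper":50,"travel":[48,30,0],"twist":[0,0,0]},{"gripper":50,"travel":[48,30,0],"twist":[0,0,0]},{"gripper":50,"travel":[48,30,0],"twist":[0,0,0]},{"gripper":50,"travel":[48,30,0],"twist":[0,0,0]},{"gripper":50,"travel":[48,30,0],"twist":[0,0,0]},{"gripper":50,"travel":[48,30,0],"twist":[0,0,0]},{"gripper":50,"travel":[48,30,0],"twist":[0,0,0]},{"gripper":50,"travel":[48,30,0],"twist":[0,0,0]},{"gripper":50,"travel":[40,30,0],"twist":[0,0,0]},{"gripper":50,"travel":[0,0,0],"twist":[0,0,0]}]'
python3 - <<'E'
from h import *
c=bot.calibration("wrist");im=bot.camera("wrist");cv2.imwrite("pics/w1.png",im[:,:,::-1])
import json;json.dump({k:np.array(v).tolist() for k,v in c.items()},open("w1.json","w"))
print(np.round(c["camera_from_world"],3),c["vfov"],c["k1"])
E
```

```text
time: 0.98
ee_pos: [0.2206, -0.5037, 0.2309]
tcp_rot: [-180.0, -0.0, 88.0]
wrist_force: [0.5, -0.3, -0.1]
opening: 0.0499
grasp_force: 0.0
time: 2.48
ee_pos: [0.5688, 0.0076, 0.2299]
tcp_rot: [-179.9, -0.0, 88.0]
wrist_force: [0.1, -0.1, -0.6]
opening: 0.0501
grasp_force: 0.0
[[ 0.999 -0.035 -0.002 -0.567]
 [-0.033 -0.952  0.303 -0.013]
 [-0.012 -0.303 -0.953  0.387]
 [ 0.     0.     0.     1.   ]] 65.84803693411212 -0.06463884261000583
```

View pics/w1.png

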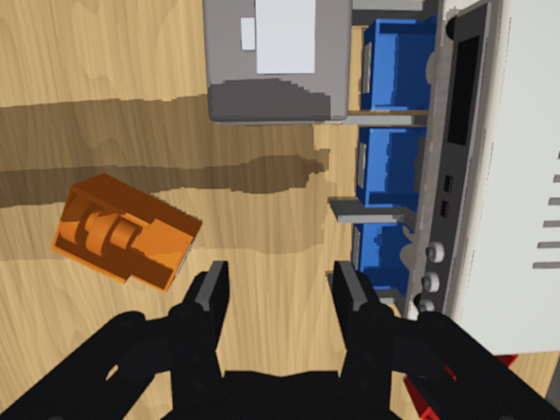

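The wrist view shows the canister lid's near edge from (208,118) to (350,118). The target bin is at top right, with its lip near (366,20)-(362,108), and the divider fronts are near (350,118), (331,203) and (328,275).

Run:
```python
from h import *
import json
np.set_printoptions(precision=4,suppress=True)
c=json.load(open("w1.json"))
print("div-49 front top",toplane(c,[(330,203),(329,274)],.06))
print("lips",toplane(c,[(366,22),(362,108),(361,128),(357,205)],.048))
print("lid near corners",toplane(c,[(210,114),(349,114)],.15))
print("orange",toplane(c,[(200,220),(165,290),(104,174),(53,244)],.03))
im=cv2.imread("pics/w1.png");cv2.imwrite("pics/w1c.png",cv2.resize(im[0:300,300:460],None,fx=2,fy=2)[:600])
```

```text
div-49 front top [[ 0.6168 -0.007   0.06  ]
 [ 0.6167 -0.0867  0.06  ]]
lips [[ 0.6505  0.159   0.048 ]
 [ 0.6487  0.0835  0.048 ]
 [ 0.6483  0.0647  0.048 ]
 [ 0.6469 -0.0137  0.048 ]]
lid near corners [[0.524  0.0835 0.15  ]
 [0.6158 0.0803 0.15  ]]
orange [[ 0.4761 -0.0306  0.03  ]
 [ 0.4228 -0.1188  0.03  ]
 [ 0.3759  0.0258  0.03  ]
 [ 0.2954 -0.0548  0.03  ]]
```

View pics/w1c.png

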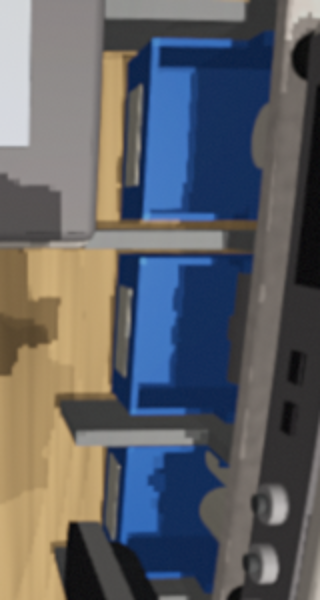

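The enlarged crop shows the divider tops as light strips. The -49 mm divider's front end is at crop (77,437) and the +49 mm one is at (95,240), possibly hidden by the canister. The target lip runs from about (150,42) to (136,220).

Run:
```python
from h import *
import json
np.set_printoptions(precision=4,suppress=True)
c=json.load(open("w1.json"))
g=lambda x,y:(300+x/2-.25,y/2-.25)
print("div",toplane(c,[g(77,437),g(97,240)],.06))
print("lip",toplane(c,[g(151,42),g(136,220),g(136,258),g(132,412)],.048))
print("bin lane edges y",toplane(c,[g(200,40),g(190,222)],.048))
print("shelf lower edge front z.1", toplane(c,[g(277,30),g(213,595)],.1))
```

```text
div [[ 0.6254 -0.0234  0.06  ]
 [ 0.6333  0.0733  0.06  ]]
lip [[ 0.6589  0.1599  0.048 ]
 [ 0.6543  0.0817  0.048 ]
 [ 0.655   0.0638  0.048 ]
 [ 0.6561 -0.0148  0.048 ]]
bin lane edges y [[0.6813 0.1605 0.048 ]
 [0.6807 0.0802 0.048 ]]
shelf lower edge front z.1 [[ 0.6935  0.1519  0.1   ]
 [ 0.6869 -0.0934  0.1   ]]
```

Rack origin, yaw and bin lip (about (0.658, 0.121)) agree between the two views. I'll lean the tool 35° so the gripper body stays clear of the tall canister, lower it, then push left.

```bash
python3 -m crank '[{"gripper":50,"travel":[0,0,0],"twist":[0,0.1525,0]},{"gripper":50,"travel":[0,0,0],"twist":[0,0.1525,0]},{"gripper":50,"travel":[0,0,0],"twist":[0,0.1525,0]},{"gripper":50,"travel":[0,0,0],"twist":[0,0.1525,0]},{"gripper":50,"travel":[-29,0,42],"twist":[0,0,0]},{"gripper":50,"travel":[-29,0,42],"twist":[0,0,0]},{"gripper":50,"travel":[-29,0,42],"twist":[0,0,0]},{"gripper":50,"travel":[-29,0,42],"twist":[0,0,0]},{"gripper":50,"travel":[16,0,11.5],"twist":[0,0,0]},{"gripper":50,"travel":[12,0,8.5],"twist":[0,0,0]},{"gripper":50,"travel":[0,0,0],"twist":[0,0,0]}]'
```

```text
time: 3.9
ee_pos: [0.569, 0.0408, 0.0279]
tcp_rot: [179.9, -34.9, 88.1]
wrist_force: [-0.1, -0.4, -0.3]
opening: 0.05
grasp_force: 0.0
```

```bash
R='nope'; python3 -m crank '[{"gripper":50,"travel":[8.2,0,5.7],"twist":[0,0,0]},{"gripper":50,"travel":[5,0,3.5],"twist":[0,0,0]},{"gripper":50,"travel":[5,0,3.5],"twist":[0,0,0]},{"gripper":50,"travel":[5,-0.5,3.5],"twist":[0,0,0]},{"gripper":50,"travel":[5,-0.5,3.5],"twist":[0,0,0]},{"gripper":50,"travel":[8.2,-1,5.7],"twist":[0,0,0]},{"gripper":50,"travel":[8.2,-1,5.7],"twist":[0,0,0]},{"gripper":50,"travel":[8.2,-1,5.7],"twist":[0,0,0]}]'
python3 - <<'E'
from h import *
im=bot.camera("top");cv2.imwrite("pics/t2.png",cv2.resize(im[140:300,120:340,::-1],None,fx=3,fy=3))
E
```

```text
time: 4.9
ee_pos: [0.5672, 0.1047, 0.0268]
tcp_rot: [180.0, -34.9, 88.1]
wrist_force: [-0.1, -6.1, -0.3]
opening: 0.0501
grasp_force: 2.9
```

View pics/t2.png

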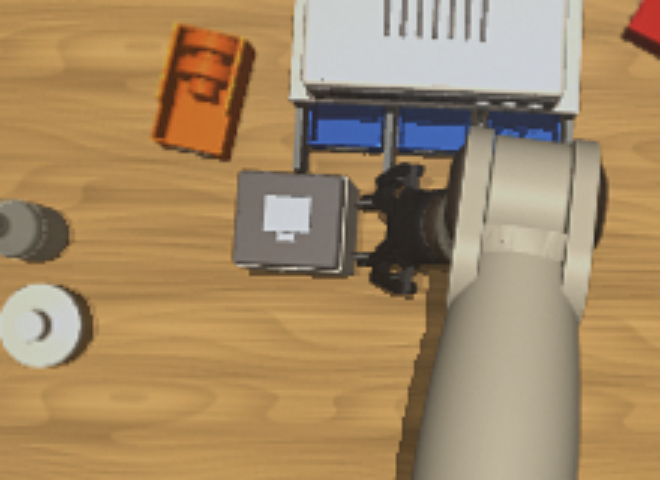

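The canister is sliding left squarely with two finger contacts (lid at crop (290,220)), and it is clear of the orange look-alike at (200,90) and the gel and filter. I'll keep pushing.

```bash
python3 -m crank '[{"gripper":50,"travel":[8.2,-1,5.7],"twist":[0,0,0]},{"gripper":50,"travel":[8.2,-1,5.7],"twist":[0,0,0]},{"gripper":50,"travel":[8.2,-1,5.7],"twist":[0,0,0]},{"gripper":50,"travel":[8.2,-1,5.7],"twist":[0,0,0]},{"gripper":50,"travel":[8.2,-1,5.7],"twist":[0,0,0]},{"gripper":50,"travel":[8.2,-1,5.7],"twist":[0,0,0]},{"gripper":50,"travel":[8.2,-1,5.7],"twist":[0,0,0]},{"gripper":50,"travel":[8.2,-1,5.7],"twist":[0,0,0]},{"gripper":50,"travel":[8.2,-1,5.7],"twist":[0,0,0]},{"gripper":50,"travel":[8.2,-1,5.7],"twist":[0,0,0]},{"gripper":50,"travel":[8.2,-1,5.7],"twist":[0,0,0]},{"gripper":50,"travel":[4,0,2.8],"twist":[0,0,0]}]'
```

```text
time: 6.45
ee_pos: [0.5596, 0.2199, 0.0269]
tcp_rot: [-180.0, -34.9, 88.1]
wrist_force: [0.5, -5.8, 0.5]
opening: 0.0501
grasp_force: 2.9
```

```bash
python3 -m crank '[{"gripper":25,"travel":[-49,0,-34],"twist":[0,0,0]},{"gripper":25,"travel":[23,0,-33],"twist":[0,0,0]},{"gripper":25,"travel":[23,0,-33],"twist":[0,0,0]},{"gripper":25,"travel":[23,0,-33],"twist":[0,0,0]},{"gripper":25,"travel":[23,0,-33],"twist":[0,-0.1525,0]},{"gripper":25,"travel":[0,0,0],"twist":[0,-0.1525,0]},{"gripper":25,"travel":[0,0,0],"twist":[0,-0.1525,0]},{"gripper":25,"travel":[0,0,0],"twist":[0,-0.1525,0]}]'
python3 -m crank '[{"gripper":25,"travel":[0,0,0],"twist":[0,0,0.1736]},{"gripper":25,"travel":[0,0,0],"twist":[0,0,0.1736]},{"gripper":25,"travel":[0,0,0],"twist":[0,0,0.1736]},{"gripper":25,"travel":[0,0,0],"twist":[0,0,0.1736]},{"gripper":25,"travel":[0,0,0],"twist":[0,0,0.1736]},{"gripper":25,"travel":[0,0,0],"twist":[0,0,0.1736]},{"gripper":25,"travel":[0,0,0],"twist":[0,0,0.1736]},{"gripper":25,"travel":[0,0,0],"twist":[0,0,0.1736]},{"gripper":25,"travel":[0,0,0],"twist":[0,0,0.1736]},{"gripper":25,"travel":[0,0,0],"twist":[0,0,0]}]'
python3 - <<'E'
from h import *
import json
c=bot.calibration("wrist");im=bot.camera("wrist");cv2.imwrite("pics/w2.png",im[:,:,::-1])
json.dump({k:np.array(v).tolist() for k,v in c.items()},open("w2.json","w"))
E
```

```text
time: 7.45
ee_pos: [0.5579, 0.1604, 0.1889]
tcp_rot: [179.9, 0.2, 88.1]
wrist_force: [0.3, -0.1, -1.3]
opening: 0.0253
grasp_force: 0.0
time: 8.7
ee_pos: [0.5701, 0.0767, 0.1877]
tcp_rot: [-176.4, 0.4, 6.0]
wrist_force: [-0.1, 0.4, 1.6]
opening: 0.0251
grasp_force: 0.0
```

View pics/w2.png

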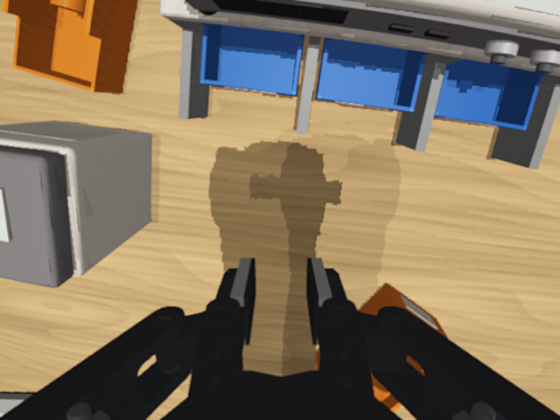

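The picture shows the lane open: target lip at (202,80)-(298,97), dividers at (186,118) and (302,133), the canister well clear at left, and the orange look-alike at (390,330). The turn fell slightly short, so I'll read the settled pose and calculate the remaining move.

```bash
python3 - <<'E'
from h import *
import json
np.set_printoptions(precision=4,suppress=True)
c=json.load(open("w2.json"))
print("lip",toplane(c,[(202,80),(298,96),(317,99),(414,111)],.048))
print("div bottoms",toplane(c,[(182,118),(205,118),(297,133),(306,133),(400,147),(426,151)],0))
print("div tops at front?",toplane(c,[(186,90),(304,105)],.06))
o=bot.get_obs();print(o["ee_pos"],o["tcp_rot"],o["q"],o["qd"])
E
cat > plan.py <<'E'
# remaining move in current tool axes: python3 plan.py x y z(mm) roll pitch yaw(deg)
import sys
from h import *
from scipy.spatial.transform import Rotation as S
np.set_printoptions(precision=3,suppress=True)
a=list(map(float,sys.argv[1:]));o=bot.get_obs()
R=S.from_euler("xyz",o["tcp_rot"],degrees=True);d=np.array(a[:3])-1000*np.array(o["ee_pos"])
print("travel",R.inv().apply(d))
if len(a)>3:
    T=S.from_euler("xyz",a[3:],degrees=True);print("twist",(R.inv()*T).as_rotvec(),"travel in final axes",T.inv().apply(d))
E
python3 plan.py 570 77 188 180 -30 -1.4
```

```text
lip [[ 0.6618  0.1601  0.048 ]
 [ 0.6569  0.0796  0.048 ]
 [ 0.6561  0.0639  0.048 ]
 [ 0.6558 -0.0165  0.048 ]]
div bottoms [[ 0.6262  0.1937  0.    ]
 [ 0.6284  0.1702  0.    ]
 [ 0.6234  0.0772  0.    ]
 [ 0.6243  0.0684  0.    ]
 [ 0.6215 -0.0258  0.    ]
 [ 0.6207 -0.0523  0.    ]]
div tops at front? [[0.6526 0.1693 0.06  ]
 [0.6502 0.074  0.06  ]]
[0.57   0.0781 0.1878] [-176.4496    0.3948    6.1057] [  6.0425   8.1533   8.6585  90.9039   3.5499 179.9367] [ 2.3259 -0.1013  0.0444  0.0209 -0.1048  0.0156]
travel [-0.122  1.061 -0.282]
twist [-0.094  0.534  0.112] travel in final axes [ 0.127  1.083 -0.176]
```

```bash
python3 -m crank '[{"gripper":25,"travel":[0,0,0],"twist":[0,0,0]}]'; python3 plan.py 570 121 188 180 -30 -1.4
```

```text
time: 8.88
ee_pos: [0.5698, 0.0799, 0.1878]
tcp_rot: [-176.5, 0.4, 6.3]
wrist_force: [-0.3, -0.5, -0.1]
opening: 0.0252
grasp_force: 0.0
travel [  4.672 -40.732   2.328]
twist [-0.095  0.533  0.115] travel in final axes [ -0.64  -41.056  -0.552]
```

The last joint is at its 180° limit, so I'll use the equivalent half-turned tool orientation (yaw 178.6°).

```bash
python3 -m crank '[{"gripper":25,"travel":[0,0,0],"twist":[0,0,-0.185]},{"gripper":25,"travel":[0,0,0],"twist":[0,0,-0.185]},{"gripper":25,"travel":[0,0,0],"twist":[0,0,-0.185]},{"gripper":25,"travel":[0,0,0],"twist":[0,0,-0.185]},{"gripper":25,"travel":[0,0,0],"twist":[0,0,-0.185]},{"gripper":25,"travel":[0,0,0],"twist":[0,0,-0.185]},{"gripper":25,"travel":[0,0,0],"twist":[0,0,-0.185]},{"gripper":25,"travel":[0,0,0],"twist":[0,0,-0.185]},{"gripper":25,"travel":[0,0,0],"twist":[0,0,-0.185]},{"gripper":25,"travel":[0,0,0],"twist":[0,0,-0.185]},{"gripper":25,"travel":[0,0,0],"twist":[0,0,-0.185]},{"gripper":25,"travel":[0,0,0],"twist":[0,0,-0.185]}]'
python3 -m crank '[{"gripper":25,"travel":[0,0,0],"twist":[0,0,-0.185]},{"gripper":25,"travel":[0,0,0],"twist":[0,0,-0.185]},{"gripper":25,"travel":[0,0,0],"twist":[0,0,-0.185]},{"gripper":25,"travel":[0,0,0],"twist":[0,0,-0.185]},{"gripper":25,"travel":[0,0,0],"twist":[0,0,0]}]'
python3 plan.py 645 121 110 180 30 178.6; python3 -c "
from h import *
print(bot.get_obs()['q'])"
```

```text
time: 10.38
ee_pos: [0.5697, 0.0808, 0.1879]
tcp_rot: [178.1, -3.0, 134.0]
wrist_force: [-0.4, 0.2, 0.1]
opening: 0.0249
grasp_force: 0.0
time: 11.0
ee_pos: [0.5697, 0.0805, 0.1879]
tcp_rot: [176.6, -1.0, 175.9]
wrist_force: [0.9, -0.3, 0.6]
opening: 0.0251
grasp_force: 0.0
travel [-73.542  41.106  79.158]
twist [ 0.046 -0.54  -0.062] travel in final axes [-25.365  42.279 104.561]
[ 6.30028532  8.14978522  8.66494686 90.89852433  3.52804516 10.41814909]
```

```bash
python3 -m crank '[{"gripper":25,"travel":[0,0,0],"twist":[0.0153,-0.18,-0.0207]},{"gripper":25,"travel":[0,0,0],"twist":[0.0153,-0.18,-0.0207]},{"gripper":25,"travel":[0,0,0],"twist":[0.0153,-0.18,-0.0207]},{"gripper":25,"travel":[-13,21,35],"twist":[0,0,0]},{"gripper":25,"travel":[-13,21,35],"twist":[0,0,0]},{"gripper":25,"travel":[0,0,35],"twist":[0,0,0]},{"gripper":25,"travel":[0,0,0],"twist":[0,0,0]}]'
python3 plan.py 690 121 25 180 30 178.6
python3 - <<'E'
from h import *
im=bot.camera("wrist");cv2.imwrite("pics/w3.png",im[:,:,::-1])
E
```

```text
time: 11.88
ee_pos: [0.6446, 0.1199, 0.1065]
tcp_rot: [180.0, 29.7, 178.4]
wrist_force: [-0.6, 0.0, 0.5]
opening: 0.0252
grasp_force: 0.0
travel [ 1.054  2.356 93.29 ]
twist [-0.001 -0.005 -0.003] travel in final axes [ 1.487  2.255 93.287]
```

View pics/w3.png

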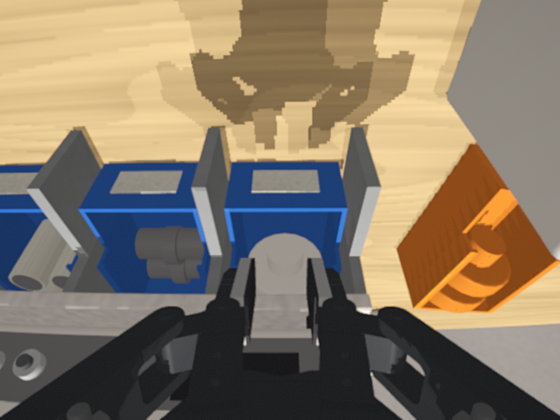

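The view shows the fingers (columns 237-325) centred over the target bin (lip at columns 228-346, row 210), with the filters behind. I'll insert the fingers along the tool axis.

```bash
python3 -m crank '[{"gripper":25,"travel":[0,1,16],"twist":[0,0,0]},{"gripper":25,"travel":[0,1,16],"twist":[0,0,0]},{"gripper":25,"travel":[-1,0,12],"twist":[0,0,0]},{"gripper":25,"travel":[0,0,10],"twist":[0,0,0]},{"gripper":25,"travel":[0,0,0],"twist":[0,0,0]}]'
python3 -m crank '[{"gripper":25,"travel":[0,0,10],"twist":[0,0,0]},{"gripper":25,"travel":[0,0,10],"twist":[0,0,0]},{"gripper":25,"travel":[0,0,10],"twist":[0,0,0]},{"gripper":25,"travel":[0,0,9],"twist":[0,0,0]},{"gripper":25,"travel":[0,0,0],"twist":[0,0,0]}]'
```

```text
time: 12.55
ee_pos: [0.6737, 0.1204, 0.0624]
tcp_rot: [-180.0, 29.9, 178.5]
wrist_force: [-0.7, 0.7, 0.4]
opening: 0.0249
grasp_force: 0.0
time: 13.18
ee_pos: [0.6932, 0.12, 0.0287]
tcp_rot: [-180.0, 29.9, 178.5]
wrist_force: [0.8, 0.7, -0.7]
opening: 0.025
grasp_force: 0.0
```

```bash
python3 -m crank '[{"gripper":25,"travel":[3,0,-1.75],"twist":[0,0,0]},{"gripper":25,"travel":[3,0,-1.75],"twist":[0,0,0]},{"gripper":25,"travel":[4,0,-2.3],"twist":[0,0,0]},{"gripper":25,"travel":[6.1,0,-3.5],"twist":[0,0,0]},{"gripper":25,"travel":[8.7,0,-5],"twist":[0,0,0]},{"gripper":25,"travel":[8.7,0,-5],"twist":[0,0,0]},{"gripper":25,"travel":[8.7,0,-5],"twist":[0,0,0]},{"gripper":25,"travel":[0,0,0],"twist":[0,0,0]}]'
python3 - <<'E'
from h import *
im=bot.camera("top");cv2.imwrite("pics/t4.png",cv2.resize(im[140:300,120:340,::-1],None,fx=3,fy=3))
E
```

```text
time: 14.18
ee_pos: [0.644, 0.1215, 0.03]
tcp_rot: [-180.0, 30.0, 178.6]
wrist_force: [-0.3, -0.5, 0.3]
opening: 0.0251
grasp_force: 0.1
```

View pics/t4.png

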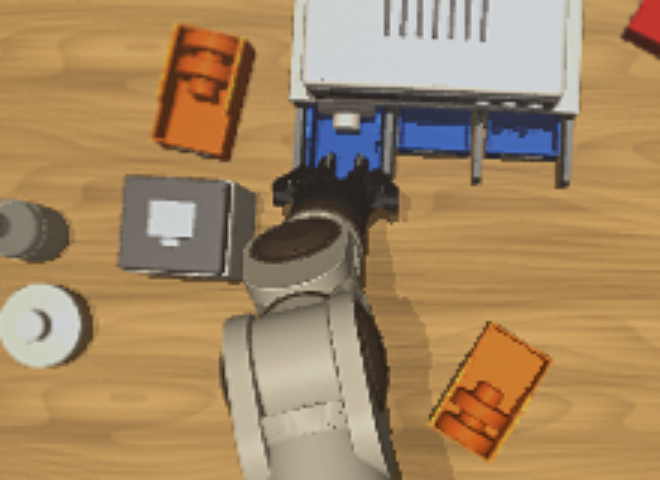

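The bin is moving forward with the fingers (its front and a filter are visible at crop (345,140)). Pulling continues clear of everything, with low force.

```bash
python3 -m crank '[{"gripper":25,"travel":[7,0,-4],"twist":[0,0,0]},{"gripper":25,"travel":[10.4,0,-6],"twist":[0,0,0]},{"gripper":25,"travel":[10.4,0,-6],"twist":[0,0,0]},{"gripper":25,"travel":[10.4,0,-6],"twist":[0,0,0]},{"gripper":25,"travel":[10.4,0,-6],"twist":[0,0,0]},{"gripper":25,"travel":[10.4,0,-6],"twist":[0,0,0]},{"gripper":25,"travel":[10.4,0,-6],"twist":[0,0,0]},{"gripper":25,"travel":[10.4,0,-6],"twist":[0,0,0]},{"gripper":25,"travel":[10.4,0,-6],"twist":[0,0,0]},{"gripper":25,"travel":[10.4,0,-6],"twist":[0,0,0]},{"gripper":25,"travel":[10.4,0,-6],"twist":[0,0,0]},{"gripper":25,"travel":[0,0,0],"twist":[0,0,0]}]'
python3 -m crank '[{"gripper":25,"travel":[7,0,-4],"twist":[0,0,0]},{"gripper":25,"travel":[10.4,0,-6],"twist":[0,0,0]},{"gripper":25,"travel":[10.4,0,-6],"twist":[0,0,0]},{"gripper":25,"travel":[10.4,0,-6],"twist":[0,0,0]},{"gripper":25,"travel":[10.4,0,-6],"twist":[0,0,0]},{"gripper":25,"travel":[10.4,0,-6],"twist":[0,0,0]},{"gripper":25,"travel":[10.4,0,-6],"twist":[0,0,0]},{"gripper":25,"travel":[10.4,0,-6],"twist":[0,0,0]},{"gripper":25,"travel":[10.4,0,-6],"twist":[0,0,0]},{"gripper":25,"travel":[10.4,0,-6],"twist":[0,0,0]},{"gripper":25,"travel":[10.4,0,-6],"twist":[0,0,0]},{"gripper":25,"travel":[0,0,0],"twist":[0,0,0]}]'
```

```text
time: 15.72
ee_pos: [0.5159, 0.1248, 0.0296]
tcp_rot: [-180.0, 30.0, 178.6]
wrist_force: [-0.7, -0.2, -0.0]
opening: 0.0251
grasp_force: 0.0
time: 17.23
ee_pos: [0.3876, 0.1281, 0.0293]
tcp_rot: [-180.0, 30.0, 178.6]
wrist_force: [0.5, 0.3, 0.3]
opening: 0.0248
grasp_force: 0.0
```

```bash
python3 -m crank '[{"gripper":25,"travel":[8,0,-4.6],"twist":[0,0,0]},{"gripper":25,"travel":[0,0,0],"twist":[0,0,0]},{"gripper":25,"travel":[-3.5,0,2],"twist":[0,0,0]},{"gripper":25,"travel":[0,0,-30],"twist":[0,0,0]},{"gripper":25,"travel":[0,0,-45],"twist":[0,0,0]},{"gripper":25,"travel":[-20,0,-50],"twist":[0,0,0]},{"gripper":25,"travel":[-25,0,-50],"twist":[0,0,0]},{"gripper":25,"travel":[0,0,0],"twist":[0,0,0]}]'
python3 - <<'E'
from h import *
im=bot.camera("top");cv2.imwrite("pics/t5.png",cv2.resize(im[140:380,120:340,::-1],None,fx=2.5,fy=2.5))
E
```

```text
time: 18.23
ee_pos: [0.3499, 0.1417, 0.2087]
tcp_rot: [-179.6, 29.5, 178.4]
wrist_force: [0.3, 1.1, 0.1]
opening: 0.0252
grasp_force: 0.0
```

View pics/t5.png

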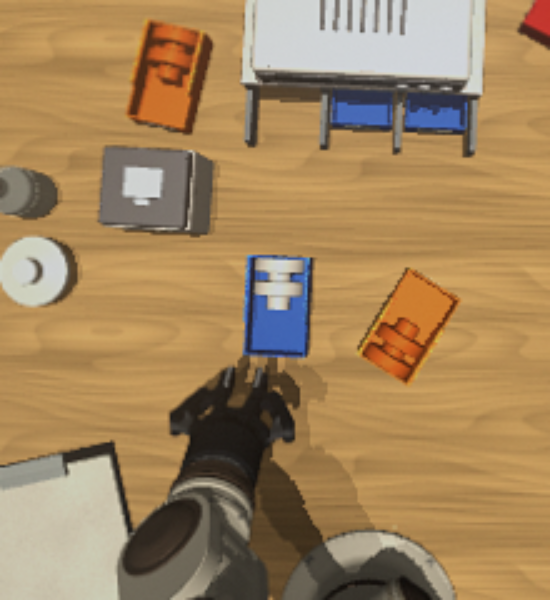

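The bin is right out, upright at crop (280,305) and clear of the orange look-alike at (410,325). The canister stands at (145,190). I've now viewed 10 pictures, so from here I measure numerically. First, the canister lid.

```bash
cat > lid.py <<'E'
from h import *
np.set_printoptions(precision=4,suppress=True)
O=np.array([.626,.0245]);yaw=-.025
ex=np.array([np.cos(yaw),np.sin(yaw)]);ey=np.array([-ex[1],ex[0]])
def lid(im,u0,u1,v0,v1):
    hsv=cv2.cvtColor(im,cv2.COLOR_RGB2HSV);m=((hsv[...,1]<45)&(hsv[...,2]>70)&(hsv[...,2]<150)).astype(np.uint8)
    z=np.zeros_like(m);z[v0:v1,u0:u1]=m[v0:v1,u0:u1]
    z=cv2.morphologyEx(z,cv2.MORPH_OPEN,np.ones((3,3),np.uint8))
    C=max(cv2.findContours(z,cv2.RETR_EXTERNAL,cv2.CHAIN_APPROX_NONE)[0],key=cv2.contourArea)
    w=toplane(bot.calibration("top"),C.reshape(-1,2),.15)[:,:2]
    r=cv2.minAreaRect((w*1000).astype(np.float32));b=cv2.boxPoints(r)/1000
    print("centre",np.mean(b,0),"rack",(np.mean(b,0)-O)@np.c_[ex,ey],"size",r[1],"box deg",r[2])
    print("px bbox",cv2.boundingRect(C)); return w
E
python3 - <<'E'
from lid import *
im=bot.camera("top")
print(im[200:236:6,158:212:6].tolist()[1])
lid(im,150,212,190,240)
old=cv2.imread("pics/top0.png")[:,:,::-1].copy();lid(old,200,252,190,235)
# bin
h=cv2.cvtColor(im,cv2.COLOR_RGB2HSV);m=((h[...,0]>100)&(h[...,0]<125)&(h[...,1]>120)).astype(np.uint8);m[:225]=0;m[300:]=0;m[:,:200]=0;m[:,300:]=0
C=max(cv2.findContours(m,0,2)[0],key=cv2.contourArea);x,y,w_,h_=cv2.boundingRect(C)
print("bin",(toplane(bot.calibration("top"),[(x,y),(x+w_,y+h_)],.055)[:,:2]-O)@np.c_[ex,ey])
E
```

```text
[[167, 129, 77], [115, 108, 101], [138, 133, 128], [111, 102, 95], [116, 107, 99], [123, 114, 109], [112, 103, 96], [91, 80, 70], [163, 126, 76]]
centre [0.5613 0.28  ] rack [-0.0711  0.2538] size (101.8986587524414, 90.87801361083984) box deg 88.34418487548828
px bbox (160, 199, 35, 32)
centre [0.571  0.1292] rack [-0.0576  0.1033] size (104.47562408447266, 91.71009063720703) box deg 88.38565063476562
px bbox (210, 197, 36, 32)
bin [[-0.1513  0.1336]
 [-0.2761  0.0494]]
```

The canister is at rack (-71, 254) mm and nearly square. The bin's rear is at rack x = -151 mm, well out. Before going to the canister's left side I need accurate positions for the gel and filter.

Run:
```python
from h import *
np.set_printoptions(precision=4,suppress=True)
s=bot.calibration("scene");t=bot.calibration("top")
S=cv2.imread("pics/scene0.png");T=cv2.imread("pics/top0.png")
def rows(im,u0,u1,v0,v1):
    h=cv2.cvtColor(im,cv2.COLOR_BGR2HSV);m=(h[...,1]<70).astype(np.uint8)
    z=np.zeros_like(m);z[v0:v1,u0:u1]=m[v0:v1,u0:u1]
    C=max(cv2.findContours(z,0,1)[0],key=cv2.contourArea);return C.reshape(-1,2)
for n,im,c,box in(("scene gel",S,s,(362,392,118,172)),("top gel",T,t,(106,148,200,232)),("scene fil",S,s,(335,366,125,158)),("top fil",T,t,(115,152,232,266))):
    C=rows(im,*box);x,y,w,h=cv2.boundingRect(C);print(n,"bbox",x,y,w,h)
    L,Rr,U,D=[C[k] for k in(C[:,0].argmin(),C[:,0].argmax(),C[:,1].argmin(),C[:,1].argmax())]
    for z in((0,.165) if "gel" in n else(.0,.04,.082)): print(z,"L,R,U,D",toplane(c,[L,Rr,U,D],z)[:,:2].round(3).tolist())
```

```text
scene gel bbox 362 118 26 47
0 L,R,U,D [[0.359, 0.645], [0.425, 0.731], [0.357, 0.654], [0.566, 0.45]]
0.165 L,R,U,D [[0.491, 0.448], [0.547, 0.52], [0.489, 0.455], [0.666, 0.282]]
top gel bbox 110 207 31 19
0 L,R,U,D [[0.575, 0.552], [0.556, 0.447], [0.593, 0.518], [0.531, 0.508]]
0.165 L,R,U,D [[0.563, 0.48], [0.547, 0.388], [0.579, 0.45], [0.525, 0.441]]
scene fil bbox 339 130 24 22
0.0 L,R,U,D [[0.37, 0.486], [0.461, 0.52], [0.371, 0.546], [0.453, 0.438]]
0.04 L,R,U,D [[0.401, 0.444], [0.489, 0.477], [0.403, 0.502], [0.481, 0.398]]
0.082 L,R,U,D [[0.435, 0.4], [0.519, 0.431], [0.436, 0.455], [0.511, 0.356]]
top fil bbox 120 235 28 28
0.0 L,R,U,D [[0.466, 0.512], [0.445, 0.418], [0.497, 0.482], [0.406, 0.468]]
0.04 L,R,U,D [[0.467, 0.496], [0.446, 0.404], [0.497, 0.467], [0.408, 0.453]]
0.082 L,R,U,D [[0.467, 0.479], [0.447, 0.39], [0.497, 0.451], [0.411, 0.437]]
```

```bash
python3 -m crank '[{"gripper":50,"travel":[0,0,-30],"twist":[0,0.172,0]},{"gripper":50,"travel":[0,0,-30],"twist":[0,0.172,0]},{"gripper":50,"travel":[0,0,-20],"twist":[0,0.172,0]},{"gripper":50,"travel":[0,0,0],"twist":[0,0,-0.175]},{"gripper":50,"travel":[0,0,0],"twist":[0,0,-0.175]},{"gripper":50,"travel":[0,0,0],"twist":[0,0,-0.175]},{"gripper":50,"travel":[0,0,0],"twist":[0,0,-0.175]},{"gripper":50,"travel":[0,0,0],"twist":[0,0,-0.175]},{"gripper":50,"travel":[0,0,0],"twist":[0,0,-0.175]},{"gripper":50,"travel":[0,0,0],"twist":[0,0,-0.175]},{"gripper":50,"travel":[0,0,0],"twist":[0,0,-0.175]},{"gripper":50,"travel":[0,0,0],"twist":[0,0,-0.175]}]'
python3 -m crank '[{"gripper":50,"travel":[0,0,0],"twist":[0,0,0]}]'
python3 plan.py 561 360 260 180 -25 -91.4
```

```text
time: 19.82
ee_pos: [0.3204, 0.1421, 0.2769]
tcp_rot: [179.5, -0.6, -91.2]
wrist_force: [-0.6, 0.9, 0.2]
opening: 0.0501
grasp_force: 0.0
time: 19.95
ee_pos: [0.3205, 0.1422, 0.2772]
tcp_rot: [179.6, -0.6, -91.6]
wrist_force: [0.5, 0.2, 0.8]
opening: 0.0501
grasp_force: 0.0
travel [-224.714 -234.38    12.96 ]
twist [ 0.008  0.426 -0.002] travel in final axes [-209.953 -235.129  -78.946]
```

```bash
python3 -m crank '[{"gripper":50,"travel":[-37.5,-39,2],"twist":[0,0,0]},{"gripper":50,"travel":[-37.5,-39,2],"twist":[0,0,0]},{"gripper":50,"travel":[-37.5,-39,2],"twist":[0,0,0]},{"gripper":50,"travel":[-37.5,-39,2],"twist":[0,0,0]},{"gripper":50,"travel":[-37.5,-39,2],"twist":[0,0,0]},{"gripper":50,"travel":[-37.5,-39,2],"twist":[0,0,0]},{"gripper":50,"travel":[0,0,0],"twist":[0.003,0.142,0]},{"gripper":50,"travel":[0,0,0],"twist":[0.003,0.142,0]},{"gripper":50,"travel":[0,0,0],"twist":[0.002,0.142,0]},{"gripper":50,"travel":[0,0,0],"twist":[0,0,0]}]'
python3 plan.py 561 355 40 180 -25 -91.4
python3 - <<'E'
from h import *
print(bot.get_obs()["q"])
E
```

```text
time: 21.2
ee_pos: [0.5613, 0.3637, 0.2548]
tcp_rot: [179.7, -25.1, -91.4]
wrist_force: [1.3, 0.6, -1.3]
opening: 0.0501
grasp_force: 0.0
travel [-83.293  -0.933 198.155]
twist [ 0.005 -0.002 -0.   ] travel in final axes [-82.907   0.073 198.319]
[ 40.58192364  48.09684712  67.90718072 127.43435291 -18.18334188
 -45.10872523]
```

```bash
python3 -m crank '[{"gripper":50,"travel":[-14,0,33],"twist":[0,0,0]},{"gripper":50,"travel":[-14,0,33],"twist":[0,0,0]},{"gripper":50,"travel":[-14,0,33],"twist":[0,0,0]},{"gripper":50,"travel":[0,0,0],"twist":[0,0,0]}]'
python3 plan.py 561 355 40 180 -25 -91.4
python3 - <<'E'
from h import *
print(bot.get_obs()["q"])
E
```

```text
time: 21.7
ee_pos: [0.5596, 0.3558, 0.1547]
tcp_rot: [-180.0, -24.7, -91.7]
wrist_force: [-0.1, -0.4, 1.3]
opening: 0.0501
grasp_force: 0.0
travel [-47.314  -1.365 104.5  ]
twist [ 0.001  0.005 -0.004] travel in final axes [-47.819  -1.414 104.269]
[ 40.15316099  38.68916049  41.73896191 110.08840242 -18.1829038
 -45.45486978]
```

```bash
python3 -m crank '[{"gripper":50,"travel":[-12,-0.4,26],"twist":[0,0,0]},{"gripper":50,"travel":[-12,-0.4,26],"twist":[0,0,0]},{"gripper":50,"travel":[0,0,0],"twist":[0,0,0]}]'
python3 -m crank '[{"gripper":50,"travel":[-12,-0.4,26],"twist":[0,0,0]},{"gripper":50,"travel":[-12,-0.4,26],"twist":[0,0,0]},{"gripper":50,"travel":[0,0,0],"twist":[0,0,0]}]'
python3 - <<'E'
from lid import *
w=lid(bot.camera("top"),150,212,190,240)
E
```

```text
time: 22.08
ee_pos: [0.5614, 0.357, 0.0992]
tcp_rot: [-179.9, -24.7, -91.6]
wrist_force: [0.1, -1.0, 1.0]
opening: 0.0498
grasp_force: 0.0
time: 22.45
ee_pos: [0.5625, 0.3574, 0.0419]
tcp_rot: [-179.9, -24.7, -91.6]
wrist_force: [0.4, -1.0, -0.0]
opening: 0.0499
grasp_force: 0.0
centre [0.5612 0.2802] rack [-0.0711  0.254 ] size (102.31209564208984, 91.63780212402344) box deg 88.72393798828125
px bbox (160, 199, 35, 32)
```

```bash
python3 -m crank '[{"gripper":50,"travel":[4.5,0,2.1],"twist":[0,0,0]},{"gripper":50,"travel":[4.5,0,2.1],"twist":[0,0,0]},{"gripper":50,"travel":[5,0,2.4],"twist":[0,0,0]},{"gripper":50,"travel":[7,0,3.3],"twist":[0,0,0]},{"gripper":50,"travel":[9.1,0,4.2],"twist":[0,0,0]},{"gripper":50,"travel":[9.1,0,4.2],"twist":[0,0,0]},{"gripper":50,"travel":[9.1,0,4.2],"twist":[0,0,0]},{"gripper":50,"travel":[9.1,0,4.2],"twist":[0,0,0]},{"gripper":50,"travel":[9.1,0,4.2],"twist":[0,0,0]},{"gripper":50,"travel":[9.1,0,4.2],"twist":[0,0,0]},{"gripper":50,"travel":[9.1,0,4.2],"twist":[0,0,0]},{"gripper":50,"travel":[0,0,0],"twist":[0,0,0]}]'
python3 - <<'E'
from lid import *
w=lid(bot.camera("top"),150,240,190,240)
E
```

```text
time: 24.0
ee_pos: [0.5606, 0.2643, 0.0419]
tcp_rot: [-179.8, -24.7, -91.6]
wrist_force: [0.5, 0.8, 1.2]
opening: 0.0501
grasp_force: 0.4
centre [0.5593 0.2002] rack [-0.0711  0.174 ] size (104.31456756591797, 94.26626586914062) box deg 88.05592346191406
px bbox (186, 200, 36, 33)
```

```bash
python3 -m crank '[{"gripper":50,"travel":[5,0,2.4],"twist":[0,0,0]},{"gripper":50,"travel":[9.1,0,4.2],"twist":[0,0,0]},{"gripper":50,"travel":[9.1,0,4.2],"twist":[0,0,0]},{"gripper":50,"travel":[9.1,0,4.2],"twist":[0,0,0]},{"gripper":50,"travel":[9.1,0,4.2],"twist":[0,0,0]},{"gripper":50,"travel":[9.1,0,4.2],"twist":[0,0,0]},{"gripper":50,"travel":[5.5,0,2.6],"twist":[0,0,0]},{"gripper":50,"travel":[4,0,1.9],"twist":[0,0,0]},{"gripper":50,"travel":[0,0,0],"twist":[0,0,0]}]'
python3 - <<'E'
from lid import *
im=bot.camera("top");w=lid(im,190,258,190,240)
cv2.imwrite("pics/t6.png",im[:,:,::-1])
# divider front ends: dark-grey along each divider's known line, seen from top (z .06)
c=bot.calibration("top");k=cv2.cvtColor(im,cv2.COLOR_RGB2HSV)
for y in(-.147,-.049,.049,.147):
    xs=np.arange(-.02,.03,.002);P=np.array([[*(O+x*ex+y*ey),.06] for x in xs]);uv=proj(c,P)
    print(y,[int(k[int(round(v)),int(round(u)),1]) for u,v in uv])
for x in(.012,.02):
    ys=np.arange(-.165,.166,.002);P=np.array([[*(O+x*ex+y*ey),.06] for y in ys]);uv=proj(c,P).astype(np.float32)
    s=cv2.remap(k[...,1],uv[:,0].reshape(1,-1),uv[:,1].reshape(1,-1),cv2.INTER_LINEAR)[0]
    print(x,"low-sat y mm:",[int(round(1000*y)) for y,a in zip(ys,s) if a<70])
E
```

```text
time: 25.18
ee_pos: [0.5589, 0.199, 0.0413]
tcp_rot: [-179.8, -24.6, -91.5]
wrist_force: [0.9, 4.4, 3.6]
opening: 0.0501
grasp_force: 2.5
centre [0.5575 0.1334] rack [-0.0712  0.1071] size (106.38070678710938, 95.01746368408203) box deg 88.37834930419922
px bbox (208, 201, 37, 33)
-0.147 [135, 134, 133, 133, 132, 133, 134, 138, 138, 117, 52, 52, 21, 21, 21, 18, 18, 18, 18, 16, 19, 19, 18, 18, 19]
-0.049 [132, 132, 130, 130, 130, 133, 114, 114, 18, 59, 50, 18, 18, 14, 14, 16, 15, 15, 16, 16, 11, 14, 14, 16, 14]
0.049 [132, 130, 130, 133, 131, 131, 132, 104, 104, 80, 80, 5, 7, 7, 11, 11, 13, 11, 11, 11, 11, 15, 13, 13, 11]
0.147 [22, 22, 30, 128, 128, 133, 133, 136, 124, 124, 4, 4, 4, 4, 4, 6, 15, 13, 9, 9, 13, 17, 17, 15, 15]
0.012 low-sat y mm: [-151, -149, -147, -145, -143, -141, -51, -49, -47, -45, 43, 45, 47, 49, 51, 53, 139, 141, 143, 145, 147, 149]
0.02 low-sat y mm: [-149, -147, -145, -143, -141, -53, -51, -49, -47, -45, 43, 45, 47, 49, 51, 53, 137, 139, 141, 143, 145, 147, 149, 151]
```

```bash
python3 -m crank '[{"gripper":50,"travel":[4.5,0,2.1],"twist":[0,0,0]},{"gripper":50,"travel":[3.6,0,1.7],"twist":[0,0,0]},{"gripper":50,"travel":[0,0,0],"twist":[0,0,0]}]'
python3 - <<'E'
from lid import *
im=bot.camera("top");w=lid(im,190,258,190,240)
E
```

```text
time: 25.6
ee_pos: [0.5587, 0.1902, 0.0412]
tcp_rot: [-179.8, -24.6, -91.5]
wrist_force: [0.1, 6.4, 4.2]
opening: 0.0501
grasp_force: 2.8
centre [0.5573 0.1247] rack [-0.0712  0.0985] size (106.02682495117188, 94.92973327636719) box deg 88.39244079589844
px bbox (211, 201, 37, 33)
```

The canister is centred at rack y = 98.5 mm. The bin is too close behind for a leaned push from the front, so I'll hook it again and draw it about 60 mm further towards the robot.

```bash
python3 -m crank '[{"gripper":50,"travel":[-9,0,-4.2],"twist":[0,0,0]},{"gripper":25,"travel":[-18,0,-8.5],"twist":[0,0,0]},{"gripper":25,"travel":[-4,0,-52],"twist":[0,0,0]},{"gripper":25,"travel":[0,0,-60],"twist":[0,0,0]},{"gripper":25,"travel":[0,0,-60],"twist":[0,0,0]},{"gripper":25,"travel":[0,0,0],"twist":[0,-0.144,0]},{"gripper":25,"travel":[0,0,0],"twist":[0,-0.144,0]},{"gripper":25,"travel":[0,0,0],"twist":[0,-0.144,0]},{"gripper":25,"travel":[0,0,0],"twist":[0,0,0]}]'
python3 plan.py 400 128 240 180 0 -91.5
```

```text
time: 26.78
ee_pos: [0.5606, 0.2932, 0.1961]
tcp_rot: [-179.8, 0.1, -91.6]
wrist_force: [-0.4, -0.9, 0.4]
opening: 0.0251
grasp_force: 0.0
travel [169.539 155.759 -44.481]
twist [-0.003  0.001 -0.002] travel in final axes [169.306 156.177 -43.896]
```

```bash
python3 -m crank '[{"gripper":25,"travel":[42,39,-11],"twist":[0,0,0]},{"gripper":25,"travel":[42,39,-11],"twist":[0,0,0]},{"gripper":25,"travel":[42,39,-11],"twist":[0,0,0]},{"gripper":25,"travel":[42,39,-11],"twist":[0,0,0]}]' >/dev/null
python3 -m crank '[{"gripper":25,"travel":[0,0,0],"twist":[0,0,0.1745]},{"gripper":25,"travel":[0,0,0],"twist":[0,0,0.1745]},{"gripper":25,"travel":[0,0,0],"twist":[0,0,0.1745]},{"gripper":25,"travel":[0,0,0],"twist":[0,0,0.1745]},{"gripper":25,"travel":[0,0,0],"twist":[0,0,0.1745]},{"gripper":25,"travel":[0,0,0],"twist":[0,0,0.1745]},{"gripper":25,"travel":[0,0,0],"twist":[0,0,0.1745]},{"gripper":25,"travel":[0,0,0],"twist":[0,0,0.1745]},{"gripper":25,"travel":[0,0,0],"twist":[0,0,0.1745]},{"gripper":25,"travel":[0,0,0],"twist":[0,0,0]}]'
python3 plan.py 337 127 115 180 30 178.6
python3 - <<'E'
from lid import *
im=bot.camera("wrist");c=bot.calibration("wrist");cv2.imwrite("pics/w7.png",im[:,:,::-1])
h=cv2.cvtColor(im,cv2.COLOR_RGB2HSV);m=((h[...,0]>100)&(h[...,0]<125)&(h[...,1]>120)).astype(np.uint8)
C=max(cv2.findContours(m,0,2)[0],key=cv2.contourArea);print(cv2.boundingRect(C))
w=toplane(c,C.reshape(-1,2),.048)[:,:2];print("bin world bounds",w.min(0),w.max(0))
for n in(C.reshape(-1,2)[[C[:,0,0].argmin(),C[:,0,0].argmax(),C[:,0,1].argmin(),C[:,0,1].argmax()]]): print(n,toplane(c,[n],.048)[0])
lid(bot.camera("top"),190,258,190,240)
E
```

```text
time: 28.52
ee_pos: [0.4003, 0.131, 0.2388]
tcp_rot: [-179.9, 0.0, 178.7]
wrist_force: [0.5, 0.7, -0.4]
opening: 0.0248
grasp_force: 0.0
travel [ 63.306  -5.315 123.802]
twist [-0.001 -0.523  0.002] travel in final axes [116.669  -5.584  75.63 ]
(240, 137, 78, 127)
bin world bounds [0.3487 0.0852] [0.4902 0.1686]
[240 186] [0.3991 0.0874 0.048 ]
[317 205] [0.4217 0.1686 0.048 ]
[245 137] [0.3487 0.0954 0.048 ]
[263 263] [0.4892 0.1082 0.048 ]
centre [0.5588 0.1246] rack [-0.0697  0.0983] size (106.33307647705078, 92.10137176513672) box deg 88.81885528564453
px bbox (211, 201, 37, 32)
```

```bash
python3 -m crank '[{"gripper":25,"travel":[0,0,0],"twist":[0,-0.1745,0]},{"gripper":25,"travel":[0,0,0],"twist":[0,-0.1745,0]},{"gripper":25,"travel":[0,0,0],"twist":[0,-0.1745,0]},{"gripper":25,"travel":[39,-1,25],"twist":[0,0,0]},{"gripper":25,"travel":[39,-1,25],"twist":[0,0,0]},{"gripper":25,"travel":[39,-1,25],"twist":[0,0,0]},{"gripper":25,"travel":[0,0,0],"twist":[0,0,0]}]'
python3 plan.py 384 128 29 180 30 178.6
```

```text
time: 29.5
ee_pos: [0.3493, 0.1425, 0.1154]
tcp_rot: [-178.9, 28.9, 178.9]
wrist_force: [-0.2, 0.2, 0.9]
opening: 0.025
grasp_force: 0.0
travel [ 11.197 -12.073  92.76 ]
twist [-0.016 -0.018  0.005] travel in final axes [ 12.833 -13.618  92.333]
```

```bash
python3 -m crank '[{"gripper":25,"travel":[6,-7,0],"twist":[-0.016,-0.018,0.005]},{"gripper":25,"travel":[6,-7,0],"twist":[0,0,0]},{"gripper":25,"travel":[0,0,0],"twist":[0,0,0]}]'
python3 plan.py 384 128 29 180 30 178.6; python3 -c "
from h import *
print(bot.get_obs()['q'])"
```

```text
time: 29.88
ee_pos: [0.3539, 0.1416, 0.1152]
tcp_rot: [-179.5, 29.3, 178.1]
wrist_force: [0.2, -0.3, -0.4]
opening: 0.0254
grasp_force: 0.0
travel [ 15.642 -11.87   90.215]
twist [-0.013 -0.011 -0.007] travel in final axes [ 16.759 -12.899  89.873]
[ 34.7349916  -48.51995966 -46.18684558  68.32312788 -17.40471604
  32.99365615]
```

Joint 2 is at its limit with the lean, and out here it isn't needed: I'll straighten the tool and hook the bin vertically.

```bash
python3 -m crank '[{"gripper":25,"travel":[0,0,0],"twist":[0,0.172,0]},{"gripper":25,"travel":[0,0,0],"twist":[0,0.172,0]},{"gripper":25,"travel":[0,0,0],"twist":[0,0.172,0]},{"gripper":25,"travel":[0,0,0],"twist":[0,0,0]}]'
python3 plan.py 367 128 100 180 0 178.6
```

```text
time: 30.38
ee_pos: [0.3549, 0.1414, 0.1121]
tcp_rot: [-179.4, -0.7, 177.8]
wrist_force: [0.1, -0.9, 1.0]
opening: 0.0248
grasp_force: 0.0
travel [-12.77  -12.75   12.077]
twist [-0.011 -0.012 -0.014] travel in final axes [-12.446 -13.054  12.09 ]
```

```bash
python3 -m crank '[{"gripper":25,"travel":[-6.5,-6.5,6],"twist":[-0.011,-0.012,-0.014]},{"gripper":25,"travel":[-6,-6.5,6],"twist":[0,0,0]},{"gripper":25,"travel":[0,0,0],"twist":[0,0,0]}]'
python3 -m crank '[{"gripper":25,"travel":[0,0,20],"twist":[0,0,0]},{"gripper":25,"travel":[0,0,20],"twist":[0,0,0]},{"gripper":25,"travel":[0,0,15],"twist":[0,0,0]},{"gripper":25,"travel":[0,0,12],"twist":[0,0,0]},{"gripper":25,"travel":[0,0,0],"twist":[0,0,0]}]'
```

```text
time: 30.75
ee_pos: [0.3654, 0.1281, 0.1025]
tcp_rot: [179.8, 0.5, 178.7]
wrist_force: [-0.5, -0.6, -0.0]
opening: 0.0249
grasp_force: 0.0
time: 31.38
ee_pos: [0.3657, 0.1286, 0.0347]
tcp_rot: [179.9, 0.4, 178.7]
wrist_force: [0.4, 0.1, 0.6]
opening: 0.0249
grasp_force: 0.0
```

```bash
python3 -m crank '[{"gripper":25,"travel":[4,0,0],"twist":[0,0,0]},{"gripper":25,"travel":[5,0,0],"twist":[0,0,0]},{"gripper":25,"travel":[8,0,0],"twist":[0,0,0]},{"gripper":25,"travel":[10,0,0],"twist":[0,0,0]},{"gripper":25,"travel":[10,0,0],"twist":[0,0,0]},{"gripper":25,"travel":[10,0,0],"twist":[0,0,0]},{"gripper":25,"travel":[10,0,0],"twist":[0,0,0]},{"gripper":25,"travel":[8,0,0],"twist":[0,0,0]},{"gripper":25,"travel":[4,0,0],"twist":[0,0,0]},{"gripper":25,"travel":[0,0,0],"twist":[0,0,0]}]'
python3 -m crank '[{"gripper":25,"travel":[-4,0,0],"twist":[0,0,0]},{"gripper":25,"travel":[0,0,-30],"twist":[0,0,0]},{"gripper":25,"travel":[0,0,-60],"twist":[0,0,0]},{"gripper":50,"travel":[0,0,-60],"twist":[0,0,0]},{"gripper":50,"travel":[0,0,0],"twist":[0,0,0]}]'
python3 - <<'E'
from lid import *
im=bot.camera("wrist");c=bot.calibration("wrist")
h=cv2.cvtColor(im,cv2.COLOR_RGB2HSV);m=((h[...,0]>100)&(h[...,0]<125)&(h[...,1]>120)).astype(np.uint8)
C=max(cv2.findContours(m,0,2)[0],key=cv2.contourArea);print(cv2.boundingRect(C))
w=toplane(c,C.reshape(-1,2),.048)[:,:2];print("bin world bounds",w.min(0),w.max(0))
im=bot.camera("top");c=bot.calibration("top");h=cv2.cvtColor(im,cv2.COLOR_RGB2HSV);m=((h[...,0]>100)&(h[...,0]<125)&(h[...,1]>120)).astype(np.uint8);m[:225]=0;m[330:]=0;m[:,:200]=0;m[:,300:]=0
C=max(cv2.findContours(m,0,2)[0],key=cv2.contourArea);w=toplane(c,C.reshape(-1,2),.06)[:,:2];print("top: bin",w.min(0),w.max(0))
E
```

```text
time: 32.62
ee_pos: [0.2963, 0.1301, 0.0343]
tcp_rot: [179.8, 0.3, 178.8]
wrist_force: [-1.2, 1.3, 0.3]
opening: 0.025
grasp_force: 0.0
time: 33.25
ee_pos: [0.3016, 0.1303, 0.1884]
tcp_rot: [179.7, 0.7, 178.7]
wrist_force: [0.9, -0.2, -0.4]
opening: 0.05
grasp_force: 0.0
(236, 167, 89, 144)
bin world bounds [0.2716 0.086 ] [0.4192 0.1697]
top: bin [0.2845 0.0876] [0.4144 0.1681]
```

```bash
python3 -m crank '[{"gripper":60,"travel":[-55,-1,0],"twist":[0,0,0]},{"gripper":60,"travel":[-55,-1,0],"twist":[0,0,0]},{"gripper":60,"travel":[-55,0,0],"twist":[0,0,0]},{"gripper":60,"travel":[0,0,0],"twist":[0,-0.1765,0]},{"gripper":60,"travel":[0,0,0],"twist":[0,-0.1765,0]},{"gripper":60,"travel":[0,0,0],"twist":[0,-0.1765,0]},{"gripper":60,"travel":[0,0,0],"twist":[0,0,0]}]'
python3 plan.py 485 126 35 180 30 178.6
```

```text
time: 34.22
ee_pos: [0.4616, 0.1234, 0.1817]
tcp_rot: [179.9, 30.6, 178.8]
wrist_force: [-0.5, -0.2, 0.7]
opening: 0.0597
grasp_force: 0.0
travel [ 54.618   2.807 138.121]
twist [0.003 0.011 0.003] travel in final axes [ 53.148   3.133 138.687]
```

```bash
python3 -m crank '[{"gripper":60,"travel":[13.6,0.7,34.5],"twist":[0,0,0]},{"gripper":60,"travel":[13.6,0.7,34.5],"twist":[0,0,0]},{"gripper":60,"travel":[13.6,0.7,34.5],"twist":[0,0,0]},{"gripper":60,"travel":[13.6,0.7,34.5],"twist":[0,0,0]},{"gripper":60,"travel":[0,0,0],"twist":[0,0,0]}]'
python3 - <<'E'
from lid import *
lid(bot.camera("top"),190,258,190,240)
E
```

```text
time: 34.85
ee_pos: [0.4874, 0.126, 0.0357]
tcp_rot: [180.0, 30.3, 178.7]
wrist_force: [-0.6, 0.4, 0.2]
opening: 0.0597
grasp_force: 0.0
centre [0.5588 0.1246] rack [-0.0697  0.0983] size (106.33307647705078, 92.10137176513672) box deg 88.81885528564453
px bbox (211, 201, 37, 32)
```

```bash
python3 -m crank '[{"gripper":60,"travel":[-4.3,0,2.5],"twist":[0,0,0]},{"gripper":60,"travel":[-3,0,1.7],"twist":[0,0,0]},{"gripper":60,"travel":[-2.6,0,1.5],"twist":[0,0,0]},{"gripper":60,"travel":[-2.6,0,1.5],"twist":[0,0,0]},{"gripper":60,"travel":[-2.6,0,1.5],"twist":[0,0,0]},{"gripper":60,"travel":[-2.6,0,1.5],"twist":[0,0,0]},{"gripper":60,"travel":[-2.6,0,1.5],"twist":[0,0,0]}]'
python3 - <<'E'
from lid import *
lid(bot.camera("top"),190,258,180,240)
E
```

```text
time: 35.78
ee_pos: [0.5119, 0.1265, 0.04]
tcp_rot: [179.8, 30.7, 178.7]
wrist_force: [-9.0, -0.7, 5.9]
opening: 0.0601
grasp_force: 4.6
centre [0.5662 0.1248] rack [-0.0623  0.0988] size (106.1555404663086, 93.72657012939453) box deg 88.64444732666016
px bbox (211, 198, 36, 33)
```

```bash
python3 -m crank '[{"gripper":60,"travel":[-1.5,0,1.5],"twist":[0,0,0]},{"gripper":60,"travel":[-1.5,0,1.5],"twist":[0,0,0]},{"gripper":60,"travel":[-1.5,0,1.5],"twist":[0,0,0]}]'
python3 -m crank '[{"gripper":60,"travel":[-0.8,0,0.6],"twist":[0,0,0]}]'
python3 -m crank '[{"gripper":60,"travel":[-0.8,0,0.6],"twist":[0,0,0]}]'
python3 - <<'E'
from lid import *
lid(bot.camera("top"),190,258,180,240)
E
```

```text
time: 36.2
ee_pos: [0.5181, 0.1264, 0.0386]
tcp_rot: [179.8, 30.7, 178.7]
wrist_force: [-10.2, -0.4, 7.1]
opening: 0.0598
grasp_force: 5.0
time: 36.33
ee_pos: [0.5191, 0.1264, 0.0385]
tcp_rot: [179.8, 30.7, 178.7]
wrist_force: [-9.7, 0.2, 7.7]
opening: 0.0603
grasp_force: 5.2
time: 36.45
ee_pos: [0.5201, 0.1264, 0.0385]
tcp_rot: [179.8, 30.7, 178.7]
wrist_force: [-11.1, 0.5, 8.4]
opening: 0.0599
grasp_force: 5.3
centre [0.5757 0.1257] rack [-0.0528  0.0999] size (103.91619110107422, 92.68109130859375) box deg 88.76316833496094
px bbox (211, 195, 36, 32)
```

```bash
python3 -m crank '[{"gripper":60,"travel":[-0.5,0,0.3],"twist":[0,0,0]}]' | sed -n '2p;4p'
python3 -m crank '[{"gripper":60,"travel":[-0.5,0,0.3],"twist":[0,0,0]}]' | sed -n '2p;4p'
python3 -m crank '[{"gripper":60,"travel":[-0.5,0,0.3],"twist":[0,0,0]}]' | sed -n '2p;4p'
```

```text
ee_pos: [0.5206, 0.1264, 0.0383]
wrist_force: [-9.1, -0.7, 6.9]
ee_pos: [0.5212, 0.1263, 0.0384]
wrist_force: [-9.8, 0.7, 7.2]
ee_pos: [0.5218, 0.1263, 0.0383]
wrist_force: [-9.6, -0.7, 7.9]
```

```bash
python3 -m crank '[{"gripper":60,"travel":[-0.5,0,0.3],"twist":[0,0,0]}]' | sed -n '2p;4p'
python3 -m crank '[{"gripper":60,"travel":[-0.5,0,0.3],"twist":[0,0,0]}]' | sed -n '2p;4p'
python3 -m crank '[{"gripper":60,"travel":[-0.5,0,0.3],"twist":[0,0,0]}]' | sed -n '2p;4p'
python3 - <<'E'
from lid import *
lid(bot.camera("top"),190,258,180,240)
E
```

```text
ee_pos: [0.5224, 0.1263, 0.0383]
wrist_force: [-10.1, -0.3, 7.6]
ee_pos: [0.5229, 0.1263, 0.0383]
wrist_force: [-10.5, 0.5, 7.6]
ee_pos: [0.5236, 0.1263, 0.0384]
wrist_force: [-9.7, -0.6, 7.5]
centre [0.5782 0.1258] rack [-0.0504  0.1001] size (90.4590835571289, 105.06159210205078) box deg 1.2464005947113037
px bbox (211, 195, 36, 31)
```

```bash
python3 -m crank '[{"gripper":60,"travel":[-0.4,0,0.2],"twist":[0,0,0]}]' | sed -n '2p;4p'
python3 -m crank '[{"gripper":60,"travel":[-0.4,0,0.2],"twist":[0,0,0]}]' | sed -n '2p;4p'
python3 -m crank '[{"gripper":60,"travel":[-0.4,0,0.2],"twist":[0,0,0]}]' | sed -n '2p;4p'
```

```text
ee_pos: [0.524, 0.1263, 0.0384]
wrist_force: [-9.2, 0.5, 7.4]
ee_pos: [0.5243, 0.1263, 0.0383]
wrist_force: [-14.4, 0.2, 8.7]
ee_pos: [0.5244, 0.1263, 0.0383]
wrist_force: [-20.8, 0.1, 13.9]
```

```bash
python3 -m crank '[{"gripper":60,"travel":[-0.4,0,0.2],"twist":[0,0,0]}]' | sed -n '2p;4p'
python3 -m crank '[{"gripper":60,"travel":[-0.4,0,0.2],"twist":[0,0,0]}]' | sed -n '2p;4p'
```

```text
ee_pos: [0.5245, 0.1263, 0.0383]
wrist_force: [-25.8, -0.3, 15.8]
ee_pos: [0.5246, 0.1263, 0.0382]
wrist_force: [-29.4, -1.0, 19.4]
```

Contact was reached at x = 0.5243, so the canister is flush. I queued two steps too many there: the push rose to 29 N against about 10 N of sliding friction. I'm backing off now.

```bash
python3 -m crank '[{"gripper":60,"travel":[1,0,-0.6],"twist":[0,0,0]},{"gripper":60,"travel":[4,0,-2.3],"twist":[0,0,0]},{"gripper":60,"travel":[13,0,-7.5],"twist":[0,0,0]},{"gripper":60,"travel":[0,0,-40],"twist":[0,0,0]},{"gripper":60,"travel":[0,0,-50],"twist":[0,0,0]},{"gripper":60,"travel":[0,0,-50],"twist":[0,0,0]},{"gripper":60,"travel":[0,0,0],"twist":[0,0,0]}]'
python3 - <<'E'
from lid import *
im=bot.camera("top");w=lid(im,190,258,180,240);cv2.imwrite("pics/t9.png",im[:,:,::-1])
c=bot.calibration("top");h=cv2.cvtColor(im,cv2.COLOR_RGB2HSV);m=((h[...,0]>100)&(h[...,0]<125)&(h[...,1]>120)).astype(np.uint8);m[:225]=0;m[330:]=0;m[:,:200]=0;m[:,300:]=0
C=max(cv2.findContours(m,0,2)[0],key=cv2.contourArea);w=toplane(c,C.reshape(-1,2),.06)[:,:2];print("bin",w.min(0),w.max(0))
k=h[...,1]
for x in(.012,.03,.05):
    ys=np.arange(-.165,.166,.001);P=np.array([[*(O+x*ex+y*ey),.06] for y in ys]);uv=proj(c,P).astype(np.float32)
    s=cv2.remap(k,uv[:,0].reshape(1,-1),uv[:,1].reshape(1,-1),cv2.INTER_LINEAR)[0]
    g=[int(round(1000*y)) for y,a in zip(ys,s) if a<60];print(x,[(n,round(np.mean([q for q in g if abs(q-n)<15]),1)) for n in(-147,-49,49,147) if any(abs(q-n)<15 for q in g)])
E
```

```text
time: 38.8
ee_pos: [0.4342, 0.1284, 0.1629]
tcp_rot: [179.6, 31.1, 178.6]
wrist_force: [-0.4, -0.6, 0.4]
opening: 0.0599
grasp_force: 0.0
centre [0.5793 0.1257] rack [-0.0492  0.1   ] size (103.97232055664062, 91.69733428955078) box deg 88.6376724243164
px bbox (211, 194, 36, 32)
bin [0.2841 0.0885] [0.3514 0.1177]
0.012 [(-147, np.float64(-145.5)), (-49, np.float64(-48.0)), (49, np.float64(48.0)), (147, np.float64(145.0))]
0.03 [(-147, np.float64(-143.0)), (-49, np.float64(-48.5)), (49, np.float64(45.5)), (147, np.float64(145.5))]
0.05 [(-147, np.float64(-146.0)), (-49, np.float64(-49.0)), (49, np.float64(45.5)), (147, np.float64(145.2))]
```

The canister is flush at rack (-49, 100) mm and square to within about 0.1°. The bin was measured standing clear and the arm is free, so I'm handing in.

```bash
python3 -c "
from workcell import bot
print(bot.job_done())"
```

```text
the job is handed in; nothing more can be done
None
```

I handed the job in at about 39 s, with no verdict reported: the filter bin stands out of the rack on the open desk and the canister is back flush, square and centred in its lane, but the last push put an estimated 19 N on the rack, just under the 20 N limit.

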